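# Lock a bayonet filter insert into its housing

### The job

Put the filter insert that lies on the bench into the filter housing and lock it. First stand it upright on its foot on the bench and let go; then take it again by its grip bar from above, feel gently for the two entry slots (at most about 60 N against the housing), push it down against the spring, turn it clockwise to the stop and ease off, so that it stays locked when you let go. Leave the loose steel ring and the wrench where they are.

Things in the scene. Friction and masses are not known exactly. Their poses are not given: they have to be found in the camera images.
- insert: Loose filter insert, 118 mm long, 0.28-0.44 kg, starts lying on its side on an edge of its head and the rim of its foot. Origin: centre of the foot's flat end; z runs along it from foot to grip bar (lying: z about 10 degrees above level, x level). Round dark steel body, diameter 41 mm, from z 0 to 65 mm. It stands by itself on its foot; centre of mass at z about 50 mm.
- insert_lugs (a point): Centre of the two bayonet lugs, on the insert's axis at z 50 mm. They are the ends of one bar across, along the insert's x axis: 59 mm over the tips, 10 mm wide, 8 mm tall (z 46 to 54 mm). A half turn brings the insert to the same shape. Axes as the insert's.
- insert_head (a point): Centre of the insert's square aluminium head, on its axis at z 74 mm: 64 x 64 mm, flats facing the insert's x and y, 18 mm thick (z 65 to 83 mm). While it lies, the flats facing x stand upright, and can be gripped one finger each side. Axes as the insert's.
- insert_grip (a point): Middle of the insert's grip bar, on its axis at z 105 mm: bar 50 mm wide along x, 12 mm thick in y, z 83 to 118 mm. The bar lies in one plane with the two lugs. Axes as the insert's.
- housing: Filter housing, fixed: grey upright bowl, outer diameter 92 mm, 95 mm tall, open on top, on a dark square foot 130 x 130 x 10 mm; short steel pipe stub on its +x side at z 45 mm, to 70 mm from the axis. Origin on the bowl's axis at bench height, z up. All heights h below: of the insert's origin (foot) above this origin.
- housing_rim (a point): Centre of the steel bayonet ring that closes the bowl's top (top face 95 mm up, bore 46 mm, opposite entry slots 17 mm wide, out to 37 mm from the axis). The slots' line is turned from the housing's x axis by an unknown angle, up to 0.3 rad either way: feel for it, or look from above. Lugs off the slots rest on the ring at h = 49 mm; over the slots they sink.
- housing_seat (a point): Where the insert's origin is when locked, h = 36 mm on the axis. Pushing in: a spring plate meets the foot at h = 52 mm; about 9 N at 36 mm, 12 N at 30 mm, where the head meets the ring. Below h = 33 mm the lugs can turn clockwise (from above; the other way is blocked) to a stop about 0.9 rad on. There each lug lies under a pocket 3 mm deep.
- housing_axis (a point): A point on the housing's axis, half-way up (47 mm). The pockets' middle is 0.84 rad clockwise of the slots' middle, with some 0.09 rad of play either way. When eased off there the spring lifts the lugs into the pockets and the insert stays at h = 36 mm. Between slot and pocket it would stay at 33 mm; over the slots it rises to 45 mm or more.
- liner: Bystander: dark steel ring lying flat, 80 mm diameter, 30 mm tall, 60 mm hole; origin at the centre of its underside.
- wrench: Bystander: steel wrench lying flat, 200 mm long; origin at the underside of its middle.
Mind the look-alikes: they are no part of the job. What is meant by the insert is not orange, and is the larger of those in its own colour.

How it is judged:
By the outcome, as a careful person would: the job done as asked, in the order asked, and still so for the second after the job is handed in, with the robot touching nothing.
It also fails if it takes over 72 s, if anything falls off the work surface, if the arm or the gripper's body presses on something with over 40 N, if the wrist force passes 120 N, or if a joint passes its speed limit or range.

### The arm

A 6-joint arm with a two-finger parallel gripper is mounted at the origin on the work surface. World frame = base frame: x ahead of the robot, y to its left, z up, the work surface at z = 0. Lengths are in mm, angles in degrees, forces in N, time in s.
With the tool pointing down it reaches from about 275 to 975 mm from the base axis. Payload 8.4 kg.
Tool frame: the origin (TCP) lies at the centre of the arm's flange, where the gripper is bolted on; the fingertips stand 190 mm ahead of it and the grasp point (between the pads) lies 171 mm ahead of it; z points along the fingers, y is the line along which they close (so a half turn about z gives the same grasp; the last joint's range is limited). The gripper opens to 92 mm and grips with 3 to 60 N. Pads are 20 mm wide; open, the fingers measure 128 mm over their backs; the gripper's body (75 mm by 189 mm) begins 69 mm behind the grasp point.
Start: joints at [-69.007, 20.225, 93.587, -0, 66.188, -0.138], TCP at [225.309, -582.98, 404.683] pointing down, gripper open.
Joint ranges: [-150.9, 150.9], [-52.94, 120.26], [3.33, 152.33], [-74.26, 254.26], [0, 154.13], [-172.89, 172.89]. Speed limits (degrees/s): [127.2, 127.2, 159.86, 180, 180, 180].

### API

Orientations are given as a 3x3 rotation matrix whose columns are the frame's x, y, z axes.
In Python, from bench import robot, command_gripper, vision, outline_of, spot_point gives the robot as it stands. Calls block until the motion is done:
- robot.goto(position, orientation): joint-space move of the TCP to a pose.
- robot.movel(position, ori=None, max_speed=150): straight line of the TCP; ori=None keeps the orientation; max_speed is the mean speed in mm/s.
- robot.move_j(angles): joint-space move.
- command_gripper(opening, grasp_force=None): opening from 0.0 (shut) to 1.0 (fully open); grasp_force is the grip in N (None keeps the last); returns when the fingers have stopped.
- robot.wait(seconds).
- robot.inverse_kinematics(position, orientation): joint angles nearest the present ones, or None.
- vision.get_image(name): name is "scene" or "top" or "wrist"; returns (picture, depth): 400x640x3 uint8, red, green, blue; 400x640 float32, mm along the optical axis (not along the pixel's ray), 0 where there is no reading.
- vision.camera_model(name): a dict with "intrinsics" (3x3 intrinsics, pixels), "xyz" and "rotation" of the camera in the world; the wrist camera has in their place "T_tool_cam" (4x4, takes a point from camera to tool coordinates, whose origin is the TCP and whose axes are the flange's). Camera axes: x right, y up, looking along -z (the intrinsics and any distortion apply to the point x, -y, -z); pixel columns grow to the right and rows downward; lengths in mm; the calibration is good to about 2 mm. A picture is of the moment at which its call begins: read the wrist's pose just before it. camera_model takes no time and is no camera call.
A pose or a line that the arm cannot do raises robot.PlanningError and nothing moves.
- robot.finish_job(): hands the job in; it is judged then, once.
Trained networks look in the newest picture that a camera, given by its name, has taken for a name from the list of things; names that differ only in an ending like _2 or _b are one class to them, and where a whole thing is asked for, a point or a joint stands for the part that bears it (a point fixed in the world has none). Each returns a list of dicts, best first, with "score" (0 to 1); they miss things now and then, are a little off and sometimes report something else, mostly with a low value. They report only what shows in the picture. A call takes as long as a camera call. They do not tell look-alikes from the thing itself.
- outline_of(camera, target): "pixels" (400x640 bool, what is visible of it) and "xy" ([column, row] in pixels, amid what is visible of it).
- spot_point(camera, target): "xy" ([column, row] in pixels: a listed point, or the origin of a listed thing).
Readings, each from a call of its own:
- robot.read_time(): time.
- robot.read_joint_pos(): joint angles.
- robot.read_joint_velocities(): joint speeds.
- robot.read_joint_torque(): joint torques, N m.
- robot.read_tool_pos(): TCP position.
- robot.read_tcp_rot(): TCP orientation.
- robot.read_ft_force(): force on the tool from outside, world axes, zero at the start.
- robot.read_wrist_torque(): the same for the moment, N m.
- robot.read_width(): opening from 0.0 (shut) to 1.0 (fully open).
- robot.read_gripper_force(): force on a finger pad.
Only numpy, scipy, OpenCV 4.12 (cv2) and the standard library are available. Lean on these libraries where they do the work, as an engineer would, in place of code of your own. Each camera call takes 0.05 s, during which the arm holds its last target. There are 200 camera calls.

## Working session

There is one attempt and no reset: what is moved stays moved. The work goes in short steps, each a Python script; the robot and the scene stay as the last script left them, time stands still between calls to the robot, and variables do not carry over. Pictures are saved under pics/ and viewed, at most 10 in all, crops included, and the job is handed in when it is done.

```bash
ls; mkdir -p pics
cat > h.py <<'E'
import numpy as np, cv2
from bench import robot, command_gripper, vision, outline_of, spot_point
def shot(cam):
    if cam=="wrist":
        p=np.array(robot.read_tool_pos());R=np.array(robot.read_tcp_rot())
    im,d=vision.get_image(cam); m=vision.camera_model(cam)
    if cam=="wrist":
        T=np.array(m["T_tool_cam"]); Rc=R@T[:3,:3]; c=p+R@T[:3,3]
    else: Rc=np.array(m["rotation"]); c=np.array(m["xyz"])
    return im,d,np.array(m["intrinsics"]),Rc,c,m
def ray(s,uv):
    K,Rc=s[2],s[3]; 
    v=np.array([(uv[0]-K[0,2])/K[0,0],-(uv[1]-K[1,2])/K[1,1],-1.]); return Rc@v
def pt(s,uv):
    u,v=int(round(uv[0])),int(round(uv[1])); dd=s[1][max(0,v-2):v+3,max(0,u-2):u+3]; dd=dd[dd>0]
    return s[4]+ray(s,uv)*np.median(dd) if len(dd) else None
def cloud(s,mask):
    v,u=np.nonzero(mask&(s[1]>0)); K=s[2]; d=s[1][v,u]
    q=np.stack([(u-K[0,2])/K[0,0]*d,-(v-K[1,2])/K[1,1]*d,-d],1); return s[4]+q@s[3].T
def save(im,n): cv2.imwrite("pics/"+n,cv2.cvtColor(im,cv2.COLOR_RGB2BGR))
E
python3 - <<'E'
from h import *
np.set_printoptions(precision=1,suppress=True)
ims=[]
for c in("scene","top"):
    s=shot(c); ims.append(s[0]); print(c,s[5])
    for t in("insert","housing","liner","wrench"):
        for o in outline_of(c,t):
            P=cloud(s,o["pixels"]); print(t,round(o["score"],2),np.array(o["xy"]),o["pixels"].sum(),np.median(P,0) if len(P) else None, np.percentile(P,[2,98],axis=0).ravel() if len(P) else None)
    for t in("insert","insert_head","insert_grip","insert_lugs","housing_rim"):
        for o in spot_point(c,t): print(t,round(o["score"],2),np.array(o["xy"]),pt(s,o["xy"]))
    save(s[0],c+".png")
E
```

```text
pics
scene {'intrinsics': array([[411. ,   0. , 321.4],
       [  0. , 411. , 201.1],
       [  0. ,   0. ,   1. ]]), 'xyz': array([ 915.1, -501. ,  481.7]), 'rotation': array([[ 0.8, -0.3,  0.5],
       [ 0.6,  0.4, -0.7],
       [ 0. ,  0.8,  0.5]])}
insert 0.91 [354.1 181.5] 1239 [544.2 202.3  37.9] [491.1 145.   -1.3 570.8 287.6  63.7]
insert 0.77 [416.8 200.7] 1321 [693.5 200.3  39.7] [656.8 147.4  -0.4 718.2 263.   63.9]
insert 0.64 [288.6 185.3] 510 [429.8 108.2  28.1] [377.1  92.6   3.7 457.6 132.9  44.5]
housing 0.94 [222.2 278.9] 6831 [ 548.9 -207.6   48.4] [ 461.7 -253.9    4.1  594.5 -136.7   94.8]
liner 0.6 [378.6 266.8] 1469 [699.3   0.8  20.5] [662.9 -30.8  -0.2 736.   41.8  30. ]
wrench 0.58 [292.3 239.9] 952 [535.6 -25.2   5.3] [427.9 -47.9  -1.  618.    4.9   7.7]
insert 0.79 [339.7 191. ] [529.7 145.8  27.6]
insert 0.59 [275.4 179. ] [378.2 114.   21.7]
insert 0.56 [407.5 217.8] [685.6 150.2  18.3]
insert_head 0.97 [359.9 178.5] [549.  197.   41.1]
insert_head 0.79 [291.7 186.7] [435.6 100.1  27.9]
insert_head 0.73 [420.1 191.3] [683.  208.2  50. ]
insert_grip 0.84
[... 1356 characters left out ...]
ert 0.61 [249.4 207.4] [530.4 197.5  49. ]
insert 0.57 [283.4 279.7] [378.2 125.9  28. ]
insert 0.56 [270.3 208.6] [528.6 153.8  41. ]
insert_head 0.96 [286.8 253.6] [432.9 118.6  33. ]
insert_head 0.89 [239.3 136.1] [682.4 219.4  65.2]
insert_head 0.58 [237.7 204.5] [534.5 219.7  65.3]
insert_head 0.2 [427.  215.8] [ 509.8 -178.4   52.5]
insert_grip 0.69 [291.1 246.6] [447.8 109.6  31.8]
insert_grip 0.61 [222.6 136.5] [687.2 259.1  46.1]
insert_grip 0.55 [226.7 204.9] [536.6 246.8  44.5]
insert_lugs 0.77 [251.5 140.1] [678.4 195.7  47.1]
insert_lugs 0.76 [250.9 207. ] [531.3 194.4  48.4]
insert_lugs 0.69 [286.3 262.9] [413.3 119.4  34.8]
housing_rim 0.57 [433.  207.2] [ 528.1 -192.    51.8]
```

View pics/scene.png

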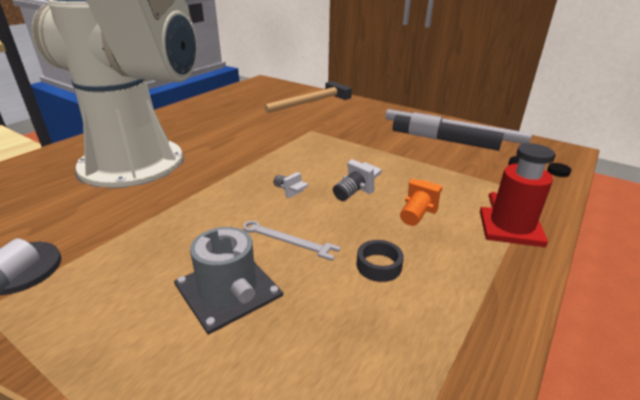

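View pics/top.png

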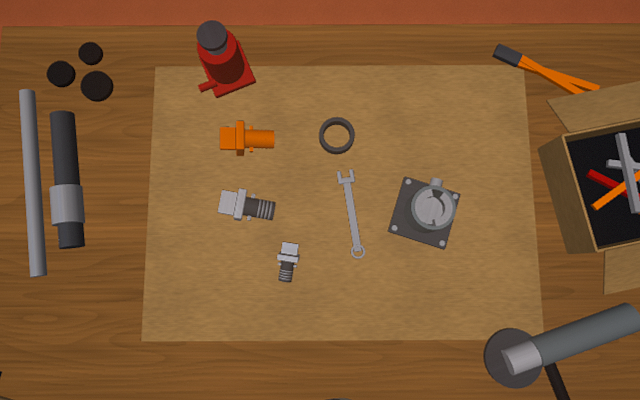

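Candidates in scene/top image: orange one (420,195)/(245,138) is the wrong colour. The small grey one (290,186)/(287,260) is too small. The large grey one (357,180)/(243,206) is my choice. The housing is at (222,275)/(430,212). Next I look close from the wrist camera.

```bash
cat >> h.py <<'E'
def look(x,y,z,R):
    T=np.array(vision.camera_model("wrist")["T_tool_cam"])
    # camera centre over x,y at height z
    robot.goto(list(np.array([x,y,z])-R@T[:3,3]),R.tolist()); robot.wait(0.2)
    return shot("wrist")
def Rdown(yaw): # tool y at world angle yaw, z down
    c,s=np.cos(yaw),np.sin(yaw); y=np.array([c,s,0]); z=np.array([0,0,-1.]); return np.stack([np.cross(y,z),y,z],1)
E
python3 - <<'E'
from h import *
np.set_printoptions(precision=3,suppress=True)
print(np.array(robot.read_tcp_rot()),np.array(vision.camera_model("wrist")["T_tool_cam"]),robot.read_time())
R=np.array(robot.read_tcp_rot()); yaw=np.arctan2(R[1,1],R[0,1])
def rel(x,y): return Rdown(yaw+np.arctan2(y,x)-np.deg2rad(-69))
s=look(515,-180,400,rel(515,-180)); save(s[0],"wh.png"); np.savez("wh.npz",d=s[1],K=s[2],R=s[3],c=s[4],im=s[0])
print(s[4],[ (o["score"],o["xy"],pt(s,o["xy"])) for o in spot_point("wrist","housing_rim")],robot.read_time())
s=look(532,205,380,rel(532,205)); save(s[0],"wi.png"); np.savez("wi.npz",d=s[1],K=s[2],R=s[3],c=s[4],im=s[0])
for o in outline_of("wrist","insert"): print(o["score"],o["xy"],o["pixels"].sum()); np.save("wim_%d.npy"%o["xy"][0],o["pixels"])
for t in("insert","insert_head","insert_grip","insert_lugs"):
    for o in spot_point("wrist",t): print(t,round(o["score"],2),np.array(o["xy"]),pt(s,o["xy"]))
print(s[4],robot.read_joint_pos(),robot.read_time())
cv2.imwrite("pics/both.png",np.vstack([cv2.resize(cv2.imread("pics/"+n),(480,300)) for n in("wh.png","wi.png")]))
E
```

```text
[[ 0.933  0.36  -0.   ]
 [ 0.36  -0.933 -0.   ]
 [-0.     0.    -1.   ]] [[-0.     0.964  0.264 73.65 ]
 [ 1.     0.     0.     0.248]
 [ 0.     0.264 -0.964 20.382]
 [ 0.     0.     0.     1.   ]] 1.0
[ 514.144 -180.463  399.89 ] [(0.84, [335.6, 121.0], array([ 527.398, -189.3  ,   51.687]))] 2.875
0.92 [450.4, 160.6] 5095
0.81 [327.4, 110.4] 5281
0.77 [203.6, 151.5] 2406
insert 0.9 [299.1 161.7] [525.561 150.494  40.349]
insert 0.87 [172.8 133.7] [380.968 126.934  27.954]
insert 0.86 [424.4 207.9] [681.012 152.121  39.109]
insert_head 0.96 [332.4 107.7] [538.524 216.751  64.678]
insert_head 0.78 [213.  161.7] [432.153 112.643  28.198]
insert_head 0.71 [451.8 153. ] [669.986 219.5    64.693]
insert_grip 0.91 [469.1 128.2] [684.053 250.872  44.052]
insert_grip 0.88 [345.8  78.5] [541.233 249.286  44.606]
insert_grip 0.68 [224.6 169.2] [447.92  109.876  31.318]
insert_lugs 0.97 [201.4 151.1] [421.656 123.51   44.216]
insert_lugs 0.9 [445.4 170.2] [679.391 200.93   48.233]
insert_lugs 0.66 [317.8 123.3] [530.279 197.167  49.13 ]
[531.783 204.41  380.063] [ 13.542  16.092 100.029  -0.002  63.882  -7.643] 4.8333
```

View pics/both.png

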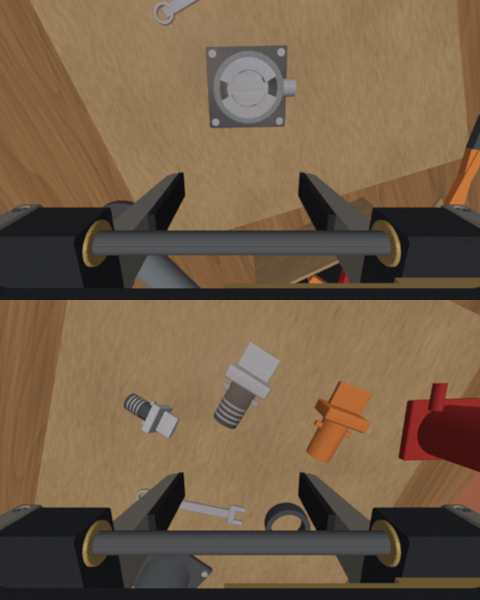

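The upper picture shows the housing at about (332,117) in full-resolution pixels, with the slots at its left and right. The lower one shows the chosen large grey insert at (327,110), lying with its foot towards the robot base side (300,162) and its bar at (346,78).

Run:
```python
from h import *
np.set_printoptions(precision=2,suppress=True)
L=lambda n:[np.load(n)[k] for k in("im","d","K","R","c")]
s=L("wi.npz"); m=np.load("wim_327.npy"); P=cloud(s,m); P=P[P[:,2]>3]
def mar(Q,n):
    r=cv2.minAreaRect(Q[:,:2].astype(np.float32)); b=cv2.boxPoints(r); e=b[1]-b[0]; 
    print(n,len(Q),"c",np.array(r[0]),"size",np.array(r[1]),"ang",np.degrees(np.arctan2(e[1],e[0]))%90,"z",np.percentile(Q[:,2],[5,50,95]))
H=P[P[:,2]>57]; mar(H,"head")
z=P; a=np.array([.1,1]);
c=H[:,:2].mean(0)
for it in range(3):
    a=a/np.linalg.norm(a); u=(z[:,:2]-c)@a
    bar=z[(u>16)&(z[:,2]>35)&(z[:,2]<57)]; mar(bar,"bar")
    bod=z[(u<-12)&(z[:,2]>15)]; mar(bod,"body")
    r=cv2.minAreaRect(bar[:,:2].astype(np.float32)); b=cv2.boxPoints(r); e=[b[1]-b[0],b[2]-b[1]]; e=[x/np.linalg.norm(x) for x in e]
    a=max(e,key=lambda x:abs(x[1])); a=a*np.sign(a[1])
print("axis",a,"u range",u.min(),u.max())
# elevation from bar
A=np.c_[bar[:,:2],np.ones(len(bar))]; print("bar plane",np.linalg.lstsq(A,bar[:,2],rcond=None)[0])
s=L("wh.npz"); P=cloud(s,np.ones_like(s[1],bool)); P=P[(abs(P[:,0]-520)<110)&(abs(P[:,1]+185)<110)]
T=P[(P[:,2]>90)&(P[:,2]<105)]; (cx,cy),rad=cv2.minEnclosingCircle(T[:,:2].astype(np.float32)); print("rim",cx,cy,rad,np.median(T[:,2]),len(T))
from scipy.optimize import least_squares
hull=cv2.convexHull(T[:,:2].astype(np.float32))[:,0]
f=least_squares(lambda p:np.hypot(hull[:,0]-p[0],hull[:,1]-p[1])-p[2],[cx,cy,46],loss="soft_l1").x; print("hullfit",f)
c=f[:2]; d=P[:,:2]-c; r=np.hypot(*d.T); th=np.arctan2(d[:,1],d[:,0])
sl=(r>26)&(r<35)&(P[:,2]<90); print("slot pts",sl.sum()); 
ax=0.5*np.angle(np.exp(2j*th[sl]).mean()); print("slot axis deg",np.degrees(ax))
for k in(0,1):
    q=np.degrees(np.angle(np.exp(1j*(th[sl]-ax-k*np.pi)))); q=q[abs(q)<60]; print(len(q),np.percentile(q,[2,50,98]))
B=P[(P[:,2]>6)&(P[:,2]<14)&(r>46)&(r<95)]; mar(B,"foot")
S=P[(P[:,2]>25)&(P[:,2]<65)&(r>52)&(r<85)]; print("stub",len(S),np.degrees(np.arctan2(*(S[:,:2].mean(0)-c)[::-1])))
```

```text
head 1199 c [536.56 214.62] size [18.81 63.76] ang 80.20662 z [61.12 63.8  65.7 ]
bar 1558 c [541.87 245.6 ] size [32.59 50.57] ang 81.69094 z [40.48 43.43 46.17]
body 2014 c [530.79 173.12] size [59.46 57.57] ang 84.00226 z [30.86 41.24 48.36]
bar 1561 c [541.92 245.97] size [31.83 50.57] ang 81.69094 z [40.46 43.43 46.17]
body 2014 c [529.92 173.31] size [59.34 57.74] ang 81.820984 z [30.86 41.24 48.36]
bar 1561 c [541.92 245.97] size [31.83 50.57] ang 81.69094 z [40.46 43.43 46.17]
body 2014 c [529.92 173.31] size [59.34 57.74] ang 81.820984 z [30.86 41.24 48.36]
axis [0.14 0.99] u range -71.37872188263695 47.85159510878139
bar plane [  0.03   0.17 -13.33]
rim 522.1678466796875 -183.75149536132812 45.97838592529297 94.51086899742768 4793
hullfit [ 522.27 -183.68   45.64]
slot pts 169
slot axis deg -17.912413682745857
68 [-53.55  -1.17  17.28]
101 [-15.86   1.6   20.04]
foot 3802 c [ 522.3  -183.54] size [130.05 130.25] ang 71.85384 z [ 8.14  9.55 11.03]
stub 395 -18.116286201960243
```

```bash
cat > g.py <<'E'
from h import *
from scipy.spatial.transform import Rotation as Ro
yaw=np.deg2rad(81.5); a=np.array([np.cos(yaw),np.sin(yaw),0]); up=np.array([0,0,1.])
def ins(t): # insert frame axes with z at elevation t above level
    z=a*np.cos(t)+up*np.sin(t); y=-a*np.sin(t)+up*np.cos(t); return np.stack([np.cross(y,z),y,z],1)
def tool(t,sg,al=np.deg2rad(45)):
    I=ins(t); z=-np.cos(al)*I[:,1]-np.sin(al)*I[:,2]; y=sg*I[:,0]; return np.stack([np.cross(y,z),y,z],1)
def tcp(g,R): return list(np.array(g)-171*R[:,2])
HEAD=np.array([537.7,220.6,32.5]); STAND=np.array([532,185,0.])
E
python3 - <<'E'
from g import *
np.set_printoptions(precision=1,suppress=True)
for sg in(1,-1):
    for t,p in((10,HEAD),(10,HEAD+[0,0,70]),(50,HEAD+[0,0,90]),(90,STAND+[0,0,76]),):
        R=tool(np.deg2rad(t),sg); q=robot.inverse_kinematics(tcp(p,R),R.tolist()); print(sg,t,None if q is None else np.array(q),tcp(p,R)[2])
im=cv2.imread("pics/wh.png")[50:190,255:410]; cv2.imwrite("pics/whc.png",cv2.resize(im,None,fx=4,fy=4,interpolation=cv2.INTER_CUBIC))
ii=cv2.imread("pics/wi.png")[50:190,255:410]
cv2.imwrite("pics/crops.png",np.hstack([cv2.resize(x,(400,361),interpolation=cv2.INTER_CUBIC) for x in(im,ii)]))
E
```

```text
1 10 [  36.    44.    91.2  -25.4   72.7 -121.8] 172.57499957341759
1 10 [  36.    38.6   90.4  -24.7   78.3 -124.5] 242.57499957341759
1 50 [  19.6   22.7  106.3    5.9   48.8 -155.7] 292.8492933736885
1 90 [ -6.3  32.3 117.8  65.1  51.2 129.7] 196.91525958289964
-1 10 [ 36.   44.   91.2 -25.4  72.7  58.2] 172.57499957341759
-1 10 [ 36.   38.6  90.4 -24.7  78.3  55.5] 242.57499957341759
-1 50 [ 19.6  22.7 106.3   5.9  48.8  24.3] 292.8492933736885
-1 90 [ -6.3  32.3 117.8  65.1  51.2 -50.3] 196.91525958289964
```

View pics/crops.png

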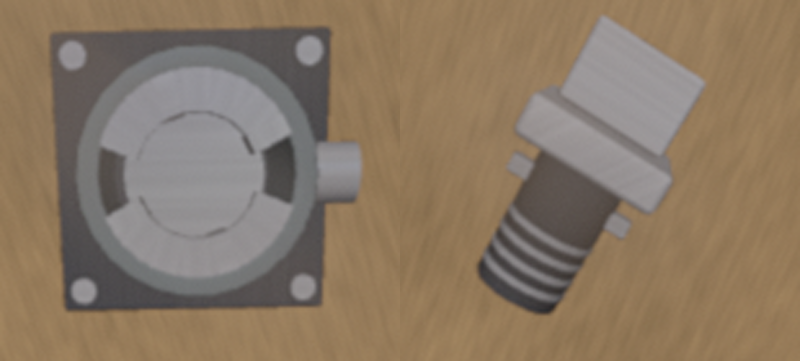

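The crops confirm the choice: the right one is the large grey insert, with head, two lugs and ribbed foot. The left one shows the slots at crop (280,170) and (113,181), so the slot line is a few degrees counterclockwise of the stub axis. Now I grasp it and stand it up.

Run:
```python
from g import *
np.set_printoptions(precision=1,suppress=True)
d=np.load("wh.npz"); s=[d[k] for k in("im","d","K","R","c")]
w=[s[4]+ray(s,uv)*((95-s[4][2])/ray(s,uv)[2]) for uv in((363.5,115.9),(298.8,120.1))]; e=w[0]-w[1]; print("slot",w,np.degrees(np.arctan2(e[1],e[0])))
sg=-1; D=np.deg2rad
R=tool(D(10),sg)
command_gripper(1.0,50)
robot.goto(tcp(HEAD-R[:,2]*90,R),R.tolist())
robot.movel(tcp(HEAD,R),max_speed=120); print("F",np.array(robot.read_ft_force()))
command_gripper(0.0,50); print("w",robot.read_width(),robot.read_gripper_force(),np.array(robot.read_ft_force()))
robot.movel(tcp(HEAD+[0,0,70],R),max_speed=120); robot.wait(.2)
print("w",robot.read_width(),np.array(robot.read_ft_force()),robot.read_time())
R=tool(D(50),sg); robot.goto(tcp(HEAD+[0,0,90],R),R.tolist())
R=tool(D(90),sg); robot.goto(tcp(STAND+[0,0,74+20],R),R.tolist()); robot.wait(.2)
print("w",robot.read_width(),np.array(robot.read_ft_force()),robot.read_time())
s=shot("scene"); save(s[0][130:260,280:460],"up.png"); s=shot("wrist"); save(s[0],"upw.png")
cv2.imwrite("pics/up2.png",np.hstack([cv2.resize(cv2.imread("pics/up.png"),(400,289)),cv2.resize(cv2.imread("pics/upw.png"),(400,289))]))
```

```text
slot [array([ 552.7, -192.6,   95. ]), array([ 492.3, -175.6,   95. ])] -15.661675395611681
F [0.2 0.  0.2]
w 0.6934471252215982 49.98761236667633 [0.2 2.  1.3]
w 0.6913174571707913 [-0.6  0.2 -4. ] 8.4583
w 0.6948673163238213 [ 0.1  0.7 -3.2] 10.3917
```

View pics/up2.png

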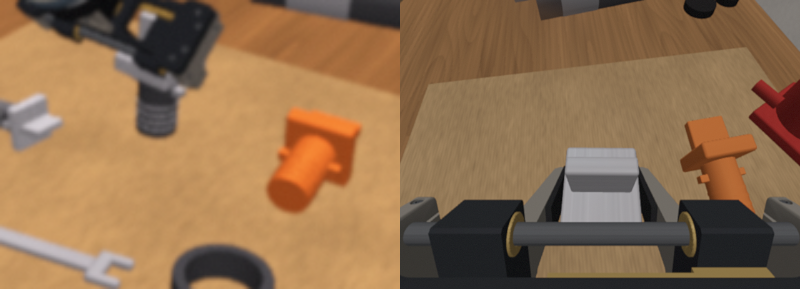

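The insert is held upright between the fingers, with its foot at (157,120) in the left crop. I lower it until contact, release, and look again.

Run:
```python
from g import *
np.set_printoptions(precision=1,suppress=True)
sg=-1; R=tool(np.deg2rad(90),sg)
f0=robot.read_ft_force()[2]
robot.movel(tcp(STAND+[0,0,78],R),max_speed=60)
z=78
while z>70:
    z-=0.7; robot.movel(tcp(STAND+[0,0,z],R),max_speed=30)
    f=robot.read_ft_force()[2]-f0
    if f>3: break
print("contact z",z,f,robot.read_time())
command_gripper(1.0); robot.wait(.2)
robot.movel(tcp(STAND+[0,0,z]-R[:,2]*110,R),max_speed=150)
# look from above/back
Rw=Rdown(np.deg2rad(81.5-180))
s=look(532,165,330,Rw); save(s[0],"st.png"); print(robot.read_joint_pos(),robot.read_time())
np.savez("st.npz",d=s[1],K=s[2],R=s[3],c=s[4],im=s[0])
for o in outline_of("wrist","insert"):
    P=cloud(s,o["pixels"]); print(round(o["score"],2),o["xy"],np.median(P,0),P[:,2].max())
    for lo,hi,n in((112,124,"bar"),(77,90,"head")):
        Q=P[(P[:,2]>lo)&(P[:,2]<hi)]
        if len(Q)>50:
            r=cv2.minAreaRect(Q[:,:2].astype(np.float32)); b=cv2.boxPoints(r); e=max([b[1]-b[0],b[2]-b[1]],key=np.linalg.norm); print(n,len(Q),r,np.degrees(np.arctan2(e[1],e[0])),np.median(Q[:,2]))
```

```text
contact z 75.19999999999999 4.9286030251693305 11.9083
[ 20.7  12.1 112.7   0.   55.2 119.2] 16.2333
0.7 [296.3, 122.9] [531.8 181.7  82.8] 119.60115613539682
bar 1337 ((530.51123046875, 184.36349487304688), (12.120454788208008, 48.985191345214844), 81.36842346191406) -8.631586 117.43334356486886
head 5170 ((530.2233276367188, 184.60833740234375), (64.1749038696289, 63.46502685546875), 81.61906433105469) 81.61904 82.5048568763797
0.63 [381.8, 217.4] [427.5 118.2  30.7] 159.50522256984982
```

View pics/st.png

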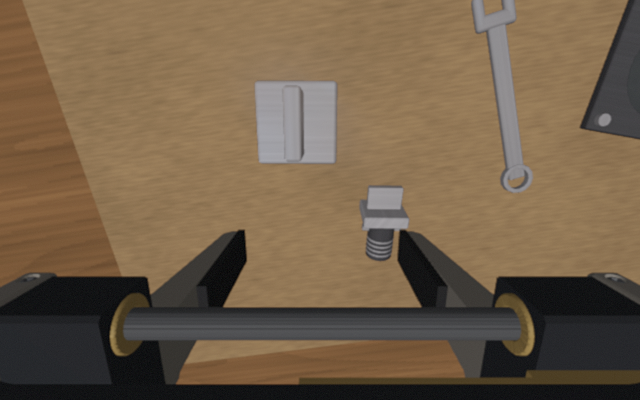

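The insert stands upright at pixel (296,122), about (530.4, 184.5) mm, with its bar along -8.6° and bar top at 117 mm. I take one more housing view with the same wrist yaw so camera bias cancels, then take the bar from above.

Run:
```python
from h import *
from scipy.optimize import least_squares
np.set_printoptions(precision=1,suppress=True)
Rw=Rdown(np.deg2rad(81.5-180))
s=look(522,-205,330,Rw)
np.savez("wh2.npz",d=s[1],K=s[2],R=s[3],c=s[4],im=s[0]); save(s[0],"wh2.png")
P=cloud(s,np.ones_like(s[1],bool)); P=P[(abs(P[:,0]-520)<75)&(abs(P[:,1]+185)<75)]
T=P[(P[:,2]>90)&(P[:,2]<105)]; hull=cv2.convexHull(T[:,:2].astype(np.float32))[:,0]
f=least_squares(lambda p:np.hypot(hull[:,0]-p[0],hull[:,1]-p[1])-p[2],[522,-183,46],loss="soft_l1").x; print("hullfit",f,np.median(T[:,2]))
B=P[(P[:,2]>6)&(P[:,2]<14)]; print("foot",cv2.minAreaRect(B[:,:2].astype(np.float32)))
d=P[:,:2]-f[:2]; r=np.hypot(*d.T); th=np.arctan2(d[:,1],d[:,0])
# ring top occupancy per angle at r 26..35
T=(P[:,2]>91); a=np.degrees(th); n,_=np.histogram(a[T&(r>26)&(r<35)],np.arange(-180,181,3)); m=[(int(-180+3*i),int(c)) for i,c in enumerate(n) if c<12]; print(m)
K,Rc,c=s[2],s[3],s[4]; q=(np.array([*f[:2],95])-c)@Rc; u=K[0,0]*q[0]/-q[2]+K[0,2]; v=-K[1,1]*q[1]/-q[2]+K[1,2]; print(u,v)
im=s[0][max(0,int(v)-70):int(v)+70,int(u)-80:int(u)+80]; save(cv2.resize(im,None,fx=4,fy=4,interpolation=cv2.INTER_CUBIC),"wh2c.png")
# approach + grip
g=np.array([530.4,184.5,107]); R=Rdown(np.deg2rad(-98.6))
robot.goto([g[0],g[1],g[2]+171+50],R.tolist()); print(robot.read_joint_pos())
command_gripper(0.5,60)
robot.movel([g[0],g[1],g[2]+171],max_speed=100); print("F",np.array(robot.read_ft_force()))
f0=np.array(robot.read_ft_force())
command_gripper(0.0,60); robot.wait(.2); print("w",robot.read_width()*92,np.array(robot.read_ft_force())-f0,np.array(robot.read_wrist_torque()),robot.read_time())
```

```text
hullfit [ 522.6 -183.8   45.6] 94.53089238890115
foot ((522.64453125, -183.69110107421875), (130.3191680908203, 130.33047485351562), 71.804443359375)
[(-180, 3), (-33, 0), (-30, 0), (-27, 0), (-24, 0), (-21, 0), (-18, 0), (-15, 0), (-12, 0), (-9, 0), (-6, 0), (-3, 0), (0, 3), (144, 11), (147, 0), (150, 0), (153, 0), (156, 0), (159, 0), (162, 0), (165, 0), (168, 0), (171, 0), (174, 0), (177, 0)]
294.95101761434364 121.09229815508004
[ 18.9  19.6 105.5  -0.   54.9 117.6]
F [ 1.  -0.6  0.2]
w 11.50784611033592 [-1.7  0.5  3.5] [-0.   0.1  0. ] 21.625
```

View pics/wh2c.png

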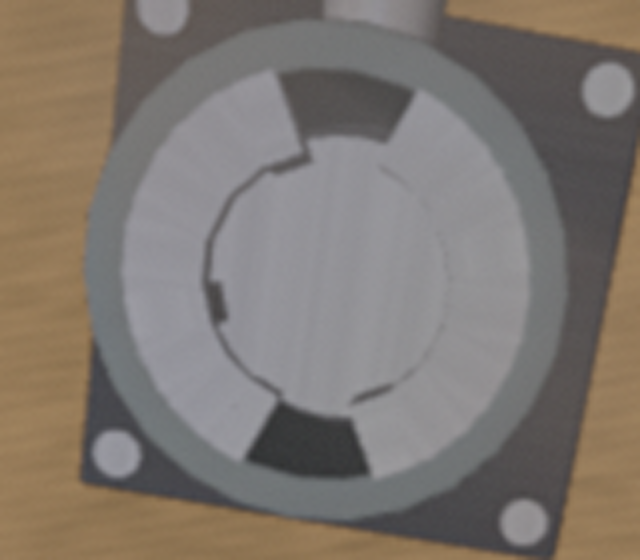

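The slots show at the top and bottom of the crop. Occupancy gives a slot line at about -16.5°, and the housing centre is (522.5, -183.7) in both views. Now I carry the insert over and feel downward.

```bash
cat > c.py <<'E'
from h import *
np.set_printoptions(precision=1,suppress=True)
C=np.array([522.5,-183.7])
def go(h,yaw,xy=C,sp=40): # yaw: insert x angle in deg (world)
    robot.movel([xy[0],xy[1],h+278],Rdown(np.deg2rad(yaw-90)).tolist(),max_speed=sp)
def F(): return np.array(robot.read_ft_force())
def M(): return np.array(robot.read_wrist_torque())
E
python3 - <<'E'
from c import *
p=robot.read_tool_pos()
robot.movel([p[0],p[1],p[2]+125],max_speed=150)
y=-16.3
robot.goto([C[0],C[1],120+278],Rdown(np.deg2rad(y-90)).tolist()); robot.wait(.3)
f0=F(); m0=M(); np.save("f0.npy",np.r_[f0,m0]); print("f0",f0,robot.read_width()*92,robot.read_joint_pos(),robot.read_time())
go(100,y)
h=100
for h in list(range(95,54,-5))+[52.5,51,50,49,48,47,46,45,44]:
    go(h,y,sp=40); f=F()-f0
    if h>85 or h<56 or np.abs(f).max()>5: print(h,f,M()-m0,np.array(robot.read_tool_pos()))
    if np.linalg.norm(f)>20: break
print(h,robot.read_width()*92,robot.read_time())
s=shot("scene"); save(cv2.resize(s[0][140:340,120:360],(720,600),interpolation=cv2.INTER_CUBIC),"ent.png")
E
```

```text
f0 [ 0.  -0.  -2.7] 11.771882675236096 [-19.5  14.3 102.8   0.   62.9  86.8] 24.2833
95 [-0.6  0.1 -0.8] [-0.1  0.  -0.1] [ 522.4 -183.7  372.8]
90 [-0.1 -0.9  0.5] [-0. -0. -0.] [ 522.4 -183.7  367.7]
55 [-0.4 -0.2  1. ] [-0.1 -0.  -0. ] [ 522.4 -183.7  332.7]
52.5 [-0.2 -0.2 -0.3] [-0.1  0.   0.1] [ 522.5 -183.7  330.4]
51 [0.4 0.5 1.4] [-0.  0.  0.] [ 522.6 -183.7  329.1]
50 [0.4 0.4 2. ] [-0.1  0.  -0.1] [ 522.6 -183.7  328.1]
49 [-0.4  0.4  2.2] [-0.1  0.   0. ] [ 522.6 -183.7  327. ]
48 [ 0.5 -0.8  4. ] [-0.1  0.  -0. ] [ 522.6 -183.7  326. ]
47 [ 0.8 -0.2  2.9] [-0.1 -0.1  0. ] [ 522.6 -183.7  325. ]
46 [ 0.8 -0.4  3.9] [-0.1 -0.1  0.1] [ 522.6 -183.7  324. ]
45 [0.6 1.2 4.6] [-0.1 -0.   0. ] [ 522.5 -183.7  323. ]
44 [ 0.8 -0.1  4.5] [-0.1 -0.1  0. ] [ 522.6 -183.7  322. ]
44 11.210860403627937 29.6583
```

The lugs sank into the slots with under 5 N. Next: push down, turn to the stop, and ease off.

Run:
```python
from c import *
r=np.load("f0.npy"); f0,m0=r[:3],r[3:]; y=-16.3
for h in [40,37,35,34,33,32,31.5,31,30.5,30,29.5,29,28.5]:
    go(h,y,sp=25); f=F()-f0; print(h,f[2],end=" | ")
    if f[2]>22: break
h+=1.0; go(h,y,sp=20); f=F()-f0; print("\nback",h,f,robot.read_width()*92,robot.read_time())
for t in [6,12,18,24,30,36,42,46,48,49,50,51,52,53,54,55,56,57,58]:
    go(h,y-t,sp=25); m=M()-m0; f=F()-f0
    print(t,m[2],f[2],np.hypot(f[0],f[1]),end=" | ")
    if abs(m[2])>1.2 or np.hypot(f[0],f[1])>25: break
R=np.array(robot.read_tcp_rot()); print("\nyaw",np.degrees(np.arctan2(R[1,1],R[0,1]))+90,robot.read_joint_pos()[5],robot.read_tool_pos(),robot.read_time())
```

```text
40 8.057173250282409 | 37 8.700224090665657 | 35 9.487231535695436 | 34 9.83888822281445 | 33 10.409955666998588 | 32 11.091313699561677 | 31.5 11.844644347951789 | 31 11.07943205032953 | 30.5 12.11576918017931 | 30 12.665651889547785 | 29.5 13.101808838625807 | 29 18.400737336757 | 28.5 23.712249643778062 | 
back 29.5 [-0.4  0.8 12. ] 11.339642155546104 33.2833
6 -0.11773290521079982 11.970015413065777 0.7349271757430059 | 12 -0.08762907959871849 11.615218178685573 0.7149362483145836 | 18 -0.0800230533766889 13.342385437926573 0.3393062662884267 | 24 -0.07448818684493497 11.71061315526974 0.25678546564609955 | 30 -0.08652441894206077 12.209644406751245 0.4033480814331036 | 36 -0.09186283272368721 11.748600512705881 0.33703159156908313 | 42 -0.05622272523816087 12.153823403901189 0.788528761482237 | 46 -0.07385276900403773 12.305546999727813 0.8082732066201098 | 48 0.008065935936407021 11.587917034811351 0.484305106158936 | 49 0.047460067958895166 11.583826371780024 0.202853005792966 | 50 0.13621031138302733 11.552542048052327 1.2806538320863414 | 51 0.11599426850290025 11.197391398909687 0.3366083984119175 | 52 0.3114225742456611 11.912766267119654 0.1626826126262462 | 53 0.6098574614311885 11.900572807111637 0.6168318668400168 | 54 0.8497843109524416 11.297644825403015 0.9153673469481938 | 55 1.0075208267841205 11.571618356134632 0.844962017589245 | 56 1.0740769691421874 10.805078651051623 0.7010825094370814 | 57 1.216394395348229 11.158310864348131 0.5588378977434963 | 
yaw -73.1661510147913 143.69032475272599 [ 523.  -183.8  308.3] 37.8417
```

The stop is felt at about 52° of turn. I relax the torque and ease up into the pockets.

Run:
```python
from c import *
r=np.load("f0.npy"); f0,m0=r[:3],r[3:]; y=-16.3
for t in (55,53,51,50):
    go(29.5,y-t,sp=20); m=(M()-m0)[2]; print(t,m,end=" | ")
    if m<0.15: break
print()
for h in [31,32,33,34,34.5,35,35.5,36,36.5]:
    go(h,y-t,sp=25); f=F()-f0; print(h,f[2],(M()-m0)[2],end=" | ")
    if f[2]<-4: break
print(robot.read_time(),robot.read_width()*92)
```

```text
55 0.9878331311660047 | 53 0.5732375293402977 | 51 0.08198223362142511 | 
31 10.900469110865853 0.060833223911067144 | 32 11.556440280601972 0.11732861011922036 | 33 11.01748142860865 0.06801235577590786 | 34 9.406233054332315 0.10729409236786402 | 34.5 9.804400847791328 0.08039953464539346 | 35 8.935153313703708 0.1052605689664515 | 35.5 9.219359808327665 0.06942786043351151 | 36 5.114276515908632 0.051785461139623 | 36.5 -0.05830455242831034 0.07040773219106256 | 40.8417 11.817766924252492
```

Run:
```python
from c import *
command_gripper(0.5); robot.wait(.2)
p=robot.read_tool_pos(); robot.movel([p[0],p[1],p[2]+110],max_speed=120); print(F(),robot.read_time())
s=look(522,-205,400,np.array(robot.read_tcp_rot())); save(s[0],"fin.png"); print(robot.read_time())
P=cloud(s,np.ones_like(s[1],bool)); P=P[(abs(P[:,0]-522)<60)&(abs(P[:,1]+184)<60)]
for lo,hi in((112,127),(142,165)):
    Q=P[(P[:,2]>lo)&(P[:,2]<hi)]
    if len(Q)>30: print(len(Q),np.median(Q[:,2]),cv2.minAreaRect(Q[:,:2].astype(np.float32)))
```

```text
[-0.8  0.1 -0.5] 42.7667
43.35
3984 118.54557086242656 ((523.1492919921875, -185.26097106933594), (64.18819427490234, 63.0999755859375), 22.83998680114746)
933 153.48938855894144 ((523.1043090820312, -184.88931274414062), (11.434337615966797, 49.95355987548828), 22.472803115844727)
```

View pics/fin.png

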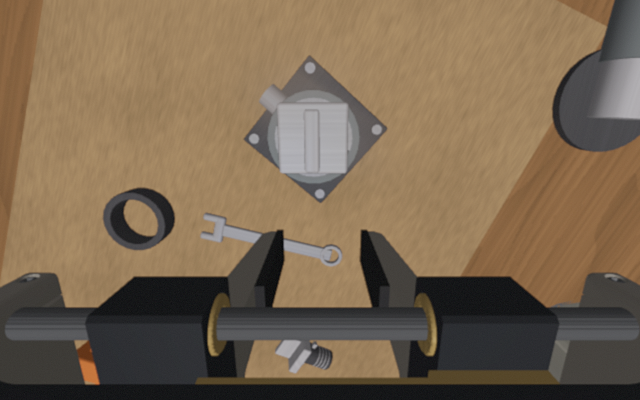

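The insert sits in the housing at (313,138). Its head top is at about 118.5 mm, so h is about 36 mm, and the bar has turned 51° from the slots, so it is locked. The ring and wrench are undisturbed.

```bash
python3 -c "
from bench import robot
print(robot.finish_job())"
```

```text
the job is handed in; nothing more can be done
None
```

The insert was stood on its foot, taken again by its bar, and is now locked in the housing at h ≈ 36 mm, 51° clockwise of the slots; the ring and wrench were not touched, and the job was handed in at about 43 s.

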